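# Repack the classroom robot kit

### The job

Pack the robot kit back into its open white box: the larger wheel, the longer gear motor, the battery case and the ball castor each go into the foam recess cut to their shape, fully down on its floor and flat, the same side up as they lie now. The smaller wheel and the shorter motor belong to another kit: leave them where they lie.

Things in the scene. Friction and masses are not known exactly. Their poses are not given: they have to be found in the camera images.
- large_wheel: Belongs to the kit. The larger of two loose robot wheels: black tyre with white hub, 60 mm in diameter, 26 mm thick, lying flat on the bench. Origin: centre of its underside; z up along its axle. Mass about 45 g.
- long_motor: Belongs to the kit. The longer of two loose gear motors: a block 66 mm long (x), 22 mm wide (y), 22 mm high, bright steel at its -x end and grey plastic at its +x end, with a thin white shaft stub 7 mm high standing on top, 10 mm from its +x end. Origin: centre of its underside; z up. About 60 g.
- battery_case: Belongs to the kit. Black open-topped battery case with two cells lying in it: 62 mm long (x), 38 mm wide (y), 22 mm high; the cells end 5 mm below its rim. Origin: centre of its underside; z up. About 70 g.
- ball_castor: Belongs to the kit. Black round castor housing, 34 mm in diameter with straight sides to 18 mm high, a steel ball on top (27 mm high in all). Stands ball up. Origin: centre of its underside; z up. About 35 g.
- small_wheel: Does not belong, leave it. The smaller wheel: same looks as the larger, 42 mm in diameter, 26 mm thick. Origin: centre of its underside.
- short_motor: Does not belong, leave it. The shorter gear motor: same looks as the longer, 44 mm long (x), 22 mm wide, 22 mm high. Origin: centre of its underside.
- big_round_insert: Black foam insert, fixed, with a centred large round recess 78 mm in diameter (pale floor), for the wheel. One of four inserts that stand two by two, 101 mm apart and all turned alike, in a low white box; which is in which quarter varies. 100 x 100 x 10 mm. Origin: centre of its underside, z up; recess floor 4 mm and top 10 mm above it, so the recess is 6 mm deep.
- small_round_insert: Black foam insert in the same box, fixed, with a centred small round recess 52 mm in diameter (pale floor), for the castor. The box is fixed, 212 mm square outside, its walls 4 mm thick and 16 mm high; the undersides of the inserts are 4 mm above the bench. 100 x 100 x 10 mm. Origin: centre of its underside, z up; recess floor 4 mm and top 10 mm above it, so the recess is 6 mm deep.
- narrow_slot_insert: Black foam insert in the same box, fixed, with a centred long narrow recess (pale floor), 84 mm along its x and 40 mm along its y, for the motor, either way round. 100 x 100 x 10 mm. Origin: centre of its underside, z up; recess floor 4 mm and top 10 mm above it, so the recess is 6 mm deep.
- wide_slot_insert: Black foam insert in the same box, fixed, with a centred wide rectangular recess (pale floor), 78 mm along its x and 58 mm along its y, for the battery case, either way round. 100 x 100 x 10 mm. Origin: centre of its underside, z up; recess floor 4 mm and top 10 mm above it, so the recess is 6 mm deep.
Things that resemble listed ones, but are neither listed nor needed, are in the scene too. What is shaped like the battery_case but green is not meant.

How it is judged:
At the end, for the whole second after the job is handed in: The four kit parts each lie flat (tilt under 0.06 rad), at rest, in their own recess: underside less than 2.5 mm above its floor, centre within 15 mm of the insert centre. The smaller wheel and shorter motor lie flat, at rest, within 30 mm of their starts (horizontal distance between large_wheel and big_round_insert below 0.015 m and z of large_wheel in the frame of big_round_insert below 0.0065 m and angle between each of large_wheel, long_motor, battery_case, ball_castor, small_wheel, short_motor's own z axis and vertical below 0.06 rad and linear speed of each of large_wheel, long_motor, battery_case, ball_castor, small_wheel, short_motor below 0.01 m/s and angular speed of each of large_wheel, long_motor, battery_case, ball_castor below 0.2 rad/s and horizontal distance between long_motor and narrow_slot_insert below 0.015 m and z of long_motor in the frame of narrow_slot_insert below 0.0065 m and horizontal distance between battery_case and wide_slot_insert below 0.015 m and z of battery_case in the frame of wide_slot_insert below 0.0065 m and horizontal distance between ball_castor and small_round_insert below 0.015 m and z of ball_castor in the frame of small_round_insert below 0.0065 m and distance of each of small_wheel, short_motor from where it was at the start of the episode below 0.03 m); the robot touches nothing.
It fails at once if the smaller wheel from the other kit is moved more than 30 mm (distance of small_wheel from where it was at the start of the episode above 0.03 m).
It fails at once if the shorter motor from the other kit is moved more than 30 mm (distance of short_motor from where it was at the start of the episode above 0.03 m).
It also fails if it takes over 112 s, if anything falls off the work surface, if the arm or the gripper's body presses on something with over 40 N, if the wrist force passes 120 N, or if a joint passes its speed limit or range.

### The arm

A 6-joint arm with a two-finger parallel gripper is mounted at the origin on the work surface. World frame = base frame: x ahead of the robot, y to its left, z up, the work surface at z = 0. Lengths are in m, angles in rad, forces in N, time in s.
With the tool pointing down it reaches from about 0.35 to 0.775 m from the base axis. Payload 5.5 kg.
Tool frame: the origin (TCP) lies midway between the tips of the shut fingers; the grasp point (between the pads) lies 19 mm behind it; z points along the fingers, x is the direction in which the jaws open and shut, and the axes are right-handed (so a half turn about z gives the same grasp; the last joint's range is limited). The gripper opens to 85 mm and grips with 20 to 120 N. Pads are 22 mm wide; open, the fingers measure 114 mm over their backs; the gripper's body (76 mm by 85 mm) begins 54 mm behind the grasp point. The pads swing forward as they close: fully open they stand 13 mm farther back than shut.
Start: joints at [-1.319, 0.313, 0.046, 1.304, 0, 1.431], TCP at [0.22, -0.531, 0.231] pointing down, gripper open.
Joint ranges: [-2.76, 2.76], [-0.86, 1.69], [-1.03, 1.26], [-2.2, 2.34], [-1.47, 1.5], [-3.14, 3.14]. Speed limits (rad/s): [2.57, 2.57, 3.14, 3.14, 3.14, 3.14].

### API

Orientations are given as a unit quaternion [w, x, y, z].
In Python, from workcell import env gives the robot as it stands. The module is installed in compiled form; this text tells all that it offers.
- The arm moves only by the tool apply_moves, never from a script. Its argument "moves" is a list of rows, each a list of 3 entries, a list of its own where there are three numbers: the shift along the tool's x, y, z in cm, then the turn about the tool's z in degrees, then the opening, from 0 (shut) to 1 (fully open). In form: [[[x, y, z], yaw, gripper], ...]. A call has exactly 10 rows; each row is the pose to reach, as a shift and turn from the pose commanded when the call began, along the tool's axes at that moment; what a row does not reach only later rows make up. A row lasts 1/8 s, in which the tool goes at most 62.5 mm and 10.7 degrees, less where a joint would pass 70% of its speed; a pose out of reach is approached as far as the arm can. A call with a gripper value outside its range is refused whole. The fingers move at their own pace and stop on an object; "squeeze" is the grip in N (left out, the last holds). Time passes only in rows, so rows that repeat a pose let the fingers close, or fill a call up. It gives the time, the measured TCP pose, the force and the opening at its end, in the units of the state.
- env.get_state(): the state, without advancing time (a new reading comes with each control period).
- env.read_camera(name): name is "scene" or "top"; returns a dict with "pixels" (420x560x3 uint8, red, green, blue), "fov_y" (degrees; the focal length in pixels is half the picture's height over the tangent of half this angle, whatever the lens; pixels are square), "cx", "cy" (the principal point, pixels), "world_from_camera" (4x4, takes a point from camera to world coordinates). Camera axes: x right, y down, z forward; pixel columns grow to the right and rows downward; lengths in m; the calibration is good to about 2 mm. A picture is of the moment at which its call begins. There is no depth.
- env.hand_in(): hands the job in, once; it reports no verdict.
The state is a dict: "clock": time; "joint_pos": joint angles; "qvel": joint speeds; "tau": joint torques, N m; "tcp_pos": TCP position; "orientation": TCP orientation; "wrist_force": force on the tool from outside, world axes, zero at the start; "ft_torque": the same for the moment, N m; "finger_gap": finger opening in m.
Only numpy, scipy, OpenCV 4.12 (cv2) and the standard library are available. Lean on these libraries where they do the work, as an engineer would, in place of code of your own. Each camera call takes 0.05 s, during which the arm holds its last target.

## Working session

There is one attempt and no reset: what is moved stays moved. The work goes in short steps, Python scripts to look and compute and a tool call to move; the robot and the scene stay as the last step left them, time stands still between calls to the robot, and variables do not carry over. Pictures are saved under pics/ and viewed, and the job is handed in when it is done.

Besides the shell and the picture viewer there is one more tool, called after ">>>" by a JSON object that holds its "name" and its "arguments". apply_moves: Moves the arm, as the interface text tells. Its arguments: {"type":"object","properties":{"moves":{"type":"array","items":{"type":"array"}},"squeeze":{"type":"number"}},"required":["moves"]}

```bash
mkdir -p pics; python3 - <<'E'
from workcell import env
import cv2,numpy as np
print({k:np.round(v,3) for k,v in env.get_state().items()})
for n in("scene","top"):
    c=env.read_camera(n); cv2.imwrite(f"pics/{n}0.png",c["pixels"][:,:,::-1]); print(n,c["fov_y"],c["cx"],c["cy"],np.round(c["world_from_camera"],4).tolist())
E
```

```text
{'clock': np.float64(0.0), 'joint_pos': array([-1.319,  0.314,  0.045,  1.304,  0.   ,  1.431]), 'qvel': array([ 0.   , -0.001,  0.   ,  0.   , -0.   , -0.001]), 'tau': array([-1.0000e-03, -4.8063e+01,  2.9853e+01,  1.9000e-02,  0.0000e+00,
        0.0000e+00]), 'tcp_pos': array([ 0.219, -0.531,  0.23 ]), 'orientation': array([-0.001,  0.831, -0.556, -0.001]), 'wrist_force': array([ 0.502, -0.769,  0.033]), 'ft_torque': array([-0.01 ,  0.038, -0.012]), 'finger_gap': np.float64(0.085)}
scene 51.82000137965494 279.1673822391448 214.23857154625043 [[0.7086, 0.4576, -0.5372, 0.9748], [0.7056, -0.4605, 0.5386, -0.5109], [-0.0009, -0.7607, -0.6491, 0.6313], [0.0, 0.0, 0.0, 1.0]]
top 56.95608761122935 274.18962883603393 203.3677834784485 [[0.0151, -0.9898, 0.1417, 0.4255], [-0.9995, -0.0108, 0.0312, -0.0341], [-0.0294, -0.1421, -0.9894, 0.8036], [0.0, 0.0, 0.0, 1.0]]
```

View pics/scene0.png

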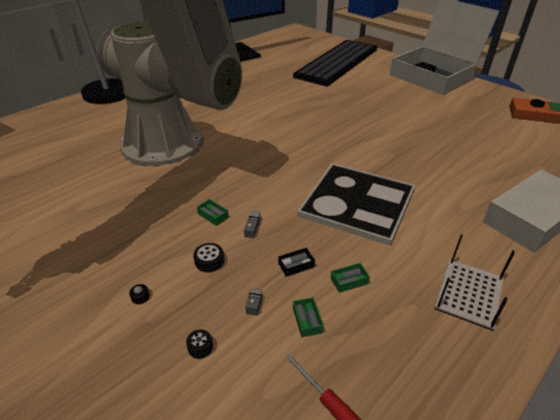

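View pics/top0.png

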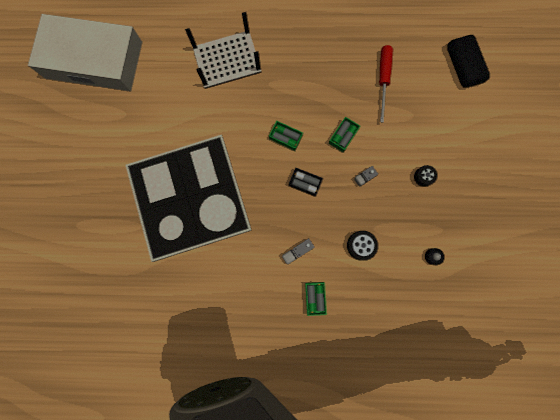

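```bash
cat > h.py <<'E'
import cv2,numpy as np
from workcell import env
class Cam:
    def __init__(s,n):
        c=env.read_camera(n); s.im=c["pixels"][:,:,::-1].copy(); s.T=c["world_from_camera"]
        s.f=210/np.tan(np.radians(c["fov_y"]/2)); s.cx,s.cy=c["cx"],c["cy"]
    def w(s,px,z):
        px=np.atleast_2d(np.asarray(px,float)); d=np.c_[(px[:,0]-s.cx)/s.f,(px[:,1]-s.cy)/s.f,np.ones(len(px))]@s.T[:3,:3].T
        o=s.T[:3,3]; return o+d*((z-o[2])/d[:,2])[:,None]
    def p(s,P):
        q=(np.atleast_2d(P)-s.T[:3,3])@s.T[:3,:3]; return np.c_[s.f*q[:,0]/q[:,2]+s.cx,s.f*q[:,1]/q[:,2]+s.cy]
E
python3 - <<'E'
from h import *
c=Cam("top")
cv2.imwrite("pics/cropA.png",cv2.resize(c.im[110:310,260:460],None,fx=3,fy=3,interpolation=cv2.INTER_CUBIC))
cv2.imwrite("pics/cropB.png",cv2.resize(c.im[125:270,115:260],None,fx=4,fy=4,interpolation=cv2.INTER_CUBIC))
s=Cam("scene")
cv2.imwrite("pics/cropC.png",cv2.resize(s.im[160:360,120:380],None,fx=3,fy=3,interpolation=cv2.INTER_CUBIC))
# cross-check recess centres
hsv=cv2.cvtColor(c.im,cv2.COLOR_BGR2HSV)
m=((hsv[...,1]<50)&(hsv[...,2]>110)).astype(np.uint8)
n,l,st,ce=cv2.connectedComponentsWithStats(m)
for i in range(1,n):
    if st[i,4]>60: print(i,st[i],ce[i].round(1),c.w(ce[i],.008)[0].round(4))
for p in [(306,181),(298,251),(366,176),(362,245),(426,176),(434,257)]: print(p,c.w(p,.02)[0].round(3), s.p(c.w(p,.02)).round(0), c.im[p[1],p[0]])
print(s.p(c.w([(158,183),(204,167),(171,228),(217,212)],.008)).round(0))
E
```

```text
1 [  28   14  104   65 4824] [80.4 46.1] [0.8907 0.4309 0.008 ]
2 [ 194   34   67   53 1685] [225.8  58.1] [0.8618 0.1025 0.008 ]
7 [126 135 125 126 642] [191.4 201. ] [0.5425 0.1643 0.008 ]
8 [190 147  29  41 672] [203.9 167.2] [0.6152 0.141  0.008 ]
9 [141 162  35  41 917] [158.1 181.7] [0.5831 0.2371 0.008 ]
18 [ 200  195   36   36 1036] [217.4 212.4] [0.5192 0.1089 0.008 ]
19 [159 216  24  24 450] [170.8 227.3] [0.487  0.2049 0.008 ]
20 [353 235  21  21 238] [363.2 245. ] [ 0.456  -0.1913  0.008 ]
22 [284 252  11  11  73] [288.9 256.9] [ 0.4298 -0.0407  0.008 ]
(306, 181) [ 0.585 -0.074  0.02 ] [[296. 258.]] [44 45 44]
(298, 251) [ 0.442 -0.059  0.02 ] [[252. 220.]] [87 90 91]
(366, 176) [ 0.597 -0.197  0.02 ] [[253. 297.]] [88 92 92]
(362, 245) [ 0.455 -0.186  0.02 ] [[209. 254.]] [49 47 51]
(426, 176) [ 0.598 -0.319  0.02 ] [[199. 340.]] [ 97 102  99]
(434, 257) [ 0.434 -0.328  0.02 ] [[140. 287.]] [67 74 75]
[[385. 193.]
 [373. 219.]
 [344. 182.]
 [330. 206.]]
```

View pics/cropA.png

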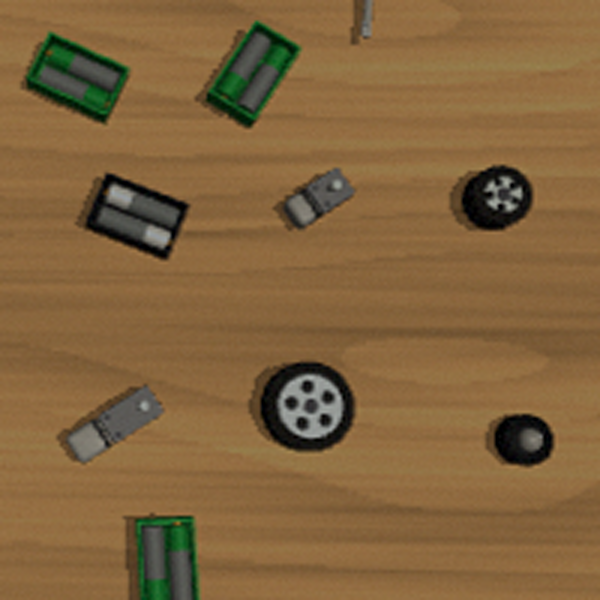

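View pics/cropB.png

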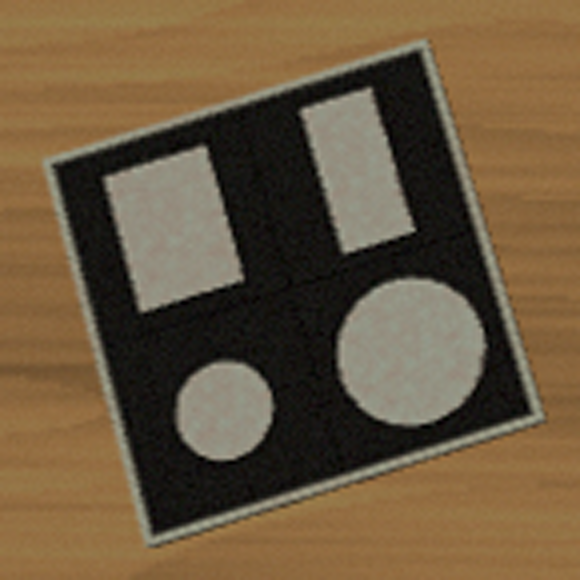

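View pics/cropC.png

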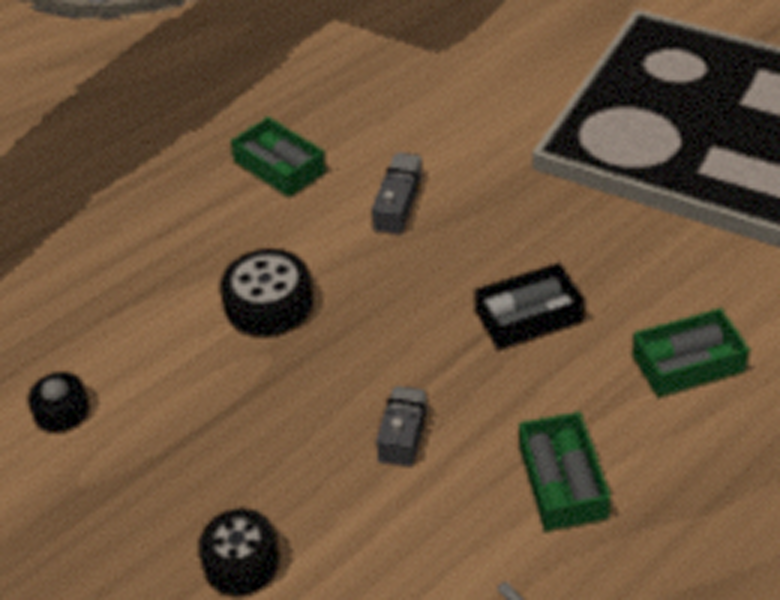

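```bash
cat >> h.py <<'E'
def blobs(c,hmax,satmax=80,lo=40):
    hsv=cv2.cvtColor(cv2.GaussianBlur(c.im,(3,3),0),cv2.COLOR_BGR2HSV)
    m=(hsv[...,1]<satmax).astype(np.uint8)
    m=cv2.morphologyEx(m,cv2.MORPH_CLOSE,np.ones((3,3)))
    cs,_=cv2.findContours(m,cv2.RETR_EXTERNAL,cv2.CHAIN_APPROX_NONE)
    return [k for k in cs if cv2.contourArea(k)>lo],m
E
python3 - <<'E'
from h import *
hs={'batt':((.585,-.074),.011),'long':((.442,-.059),.011),'short':((.597,-.197),.011),'lw':((.455,-.186),.013),'sw':((.598,-.319),.013),'cast':((.434,-.328),.0125)}
for n in("top","scene"):
    c=Cam(n); bs,m=blobs(c,0); cv2.imwrite(f"pics/m_{n}.png",m*255)
    for k,(xy,h) in hs.items():
        b=min(bs,key=lambda b:np.hypot(*(cv2.minEnclosingCircle(b)[0]-c.p([*xy,h])[0])))
        b=cv2.convexHull(b); M=cv2.moments(b); ce=[M['m10']/M['m00'],M['m01']/M['m00']]
        P=c.w(b.reshape(-1,2),h)[:,:2].astype(np.float32); r=cv2.minAreaRect(P*1000)
        print(n,k,np.round(ce,1),c.w(ce,h)[0].round(4),'rect',np.round(r[0],1),np.round(r[1],1),round(r[2],1))
c=Cam("top")
bs,m=blobs(c,0)
for b in bs:
    r=cv2.minAreaRect(b)
    if max(r[1])>100:
        P=c.w(cv2.boxPoints(r),.016); print('box',P.round(4).tolist(),P.mean(0),r[2])
E
```

```text
top batt [305.  181.3] [ 0.5861 -0.0726  0.011 ] rect [586.2 -72.4] [58.9 38.2] 68.2
top long [297.7 251. ] [ 0.442  -0.0583  0.011 ] rect [442. -58.] [21.4 66. ] 32.8
top short [365.7 175.7] [ 0.5992 -0.1982  0.011 ] rect [ 599.1 -197.7] [21.9 46.8] 34.4
top lw [362.  245.1] [ 0.4556 -0.1877  0.013 ] rect [ 455.9 -187.8] [52.3 56.6] 0.7
top sw [425.2 175.3] [ 0.6007 -0.3197  0.013 ] rect [ 600.5 -319.8] [34.9 43.2] 27.2
top cast [434.3 256.1] [ 0.4357 -0.3314  0.0125] rect [ 435.9 -330.9] [27.8 31.9] 0.9
scene batt [296.  261.5] [ 0.5855 -0.0742  0.011 ] rect [585.5 -73.4] [63.9 47.3] 68.4
scene long [251.8 224. ] [ 0.4425 -0.0608  0.011 ] rect [441.  -59.1] [25.5 83.6] 34.4
scene short [253.5 301.5] [ 0.5985 -0.1989  0.011 ] rect [ 597.5 -198.2] [24.2 56.3] 35.4
scene lw [208.4 256.9] [ 0.4556 -0.1885  0.013 ] rect [ 455.  -187.9] [52.6 73.5] 53.3
scene sw [199.1 343.3] [ 0.5994 -0.32    0.013 ] rect [ 599.2 -320. ] [39.3 46.6] 44.8
scene cast [138.9 293.4] [ 0.4384 -0.3341  0.0125] rect [ 437.8 -333.9] [27.4 41.8] 68.1
box [[0.1911, 0.1883, 0.016], [0.1967, -0.0526, 0.016], [0.1246, -0.0532, 0.016], [0.1184, 0.1843, 0.016]] [0.15769232 0.06669468 0.016     ] 90.0
box [[0.6156, 0.3147, 0.016], [0.6851, 0.1052, 0.016], [0.4824, 0.0366, 0.016], [0.4163, 0.2386, 0.016]] [0.54984533 0.17377711 0.016     ] 72.6459732055664
box [[0.8186, 0.5415, 0.016], [0.9691, 0.5362, 0.016], [0.9291, 0.2883, 0.016], [0.7818, 0.2994, 0.016]] [0.87463767 0.41635352 0.016     ] 8.47114372253418
```

View pics/m_top.png

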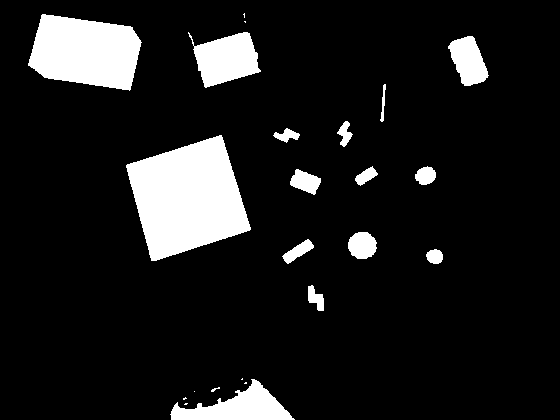

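```bash
cat > plan.py <<'E'
import sys,numpy as np
from workcell import env
from scipy.spatial.transform import Rotation as R
def go(x,y,z,phi):
    s=env.get_state(); q=s["orientation"]; Q=R.from_quat([q[1],q[2],q[3],q[0]]); M=Q.as_matrix()
    cur=np.degrees(np.arctan2(M[1,0],M[0,0])); d=M.T@(np.array([x,y,z])-s["tcp_pos"])*100
    print("t%.2f"%s["clock"],"at",s["tcp_pos"].round(4),"phi",round(cur,1),"gap",round(float(s["finger_gap"]),4),"F",s["wrist_force"].round(1),"tiltz",M[:,2].round(3))
    print("shift cm",d.round(2),"yaw",round(-((phi-cur+180)%360-180),1))
if __name__=="__main__": go(*map(float,sys.argv[1:5]))
E
python3 plan.py .442 -.0592 .10 33.5
```

```text
t0.35 at [ 0.2195 -0.5314  0.2311] phi -67.6 gap 0.0856 F [ 0.7 -0.1 -0.7] tiltz [-0.  0. -1.]
shift cm [-35.14 -38.59  13.12] yaw -101.1
```

>>> {"name": "apply_moves", "arguments": {"moves": [[[-35.1, -38.6, 10], -101, 0.6], [[-35.1, -38.6, 10], -101, 0.6], [[-35.1, -38.6, 10], -101, 0.6], [[-35.1, -38.6, 10], -101, 0.6], [[-35.1, -38.6, 10], -101, 0.6], [[-35.1, -38.6, 10], -101, 0.6], [[-35.1, -38.6, 10], -101, 0.6], [[-35.1, -38.6, 10], -101, 0.6], [[-35.1, -38.6, 10], -101, 0.6], [[-35.1, -38.6, 10], -101, 0.6]], "squeeze": 40}}

```text
clock: 1.6
tcp_pos: [0.4426, -0.0574, 0.1308]
orientation: [-0.0, 0.957, 0.292, -0.0]
wrist_force: [-0.3, -1.0, -0.3]
finger_gap: 0.0514
```

```bash
python3 plan.py .442 -.0592 .05 33.5
```

```text
t1.60 at [ 0.4426 -0.0574  0.1308] phi 33.9 gap 0.0514 F [-0.3 -1.  -0.3] tiltz [-0.001  0.    -1.   ]
shift cm [-0.15  0.12  8.08] yaw 0.4
```

>>> {"name": "apply_moves", "arguments": {"moves": [[[0, 0.1, 6], 0, 0.6], [[0, 0.1, 9], 0, 0.6], [[0, 0.1, 11], 0, 0.6], [[0, 0.1, 12.2], 0, 0.6], [[0, 0.1, 12.2], 0, 0.6], [[0, 0.1, 12.2], 0, 0.0], [[0, 0.1, 12.2], 0, 0.0], [[0, 0.1, 12.2], 0, 0.0], [[0, 0.1, 12.2], 0, 0.0], [[0, 0.1, 12.2], 0, 0.0]]}}

```text
clock: 2.85
tcp_pos: [0.4439, -0.0609, 0.0103]
orientation: [0.001, 0.958, 0.288, 0.001]
wrist_force: [-0.2, -1.0, 6.1]
finger_gap: 0.0209
```

```bash
python3 plan.py .6152 .141 .10 108.5; python3 - <<'E'
from h import *
c=Cam("scene"); cv2.imwrite("pics/g1.png",cv2.resize(c.im[120:320,150:400],None,fx=3,fy=3))
E
```

```text
t2.85 at [ 0.4439 -0.0609  0.0103] phi 33.4 gap 0.0209 F [-0.2 -1.   6.1] tiltz [ 0.002 -0.001 -1.   ]
shift cm [25.43 -7.38 -8.94] yaw -75.1
```

View pics/g1.png

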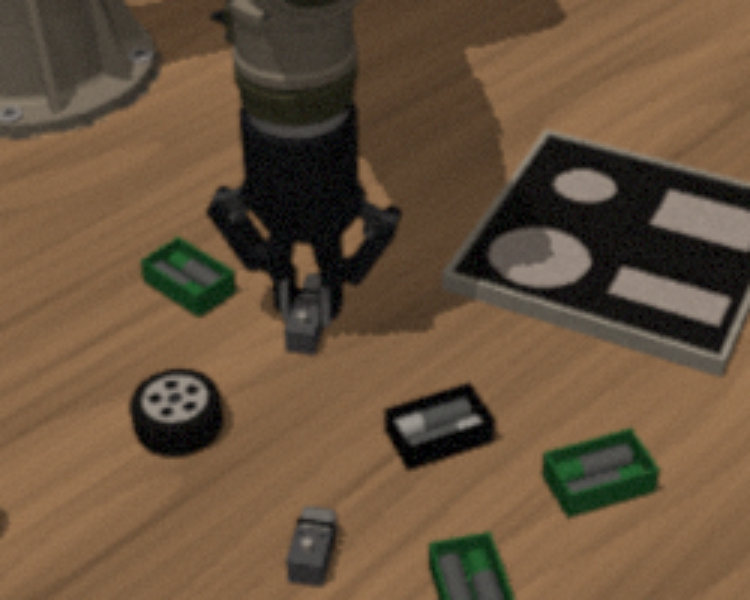

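>>> {"name": "apply_moves", "arguments": {"moves": [[[0, 0, -3], 0, 0], [[0, 0, -8], 0, 0], [[6, -2, -9], -10, 0], [[12, -4, -9], -20, 0], [[18, -6, -9], -30, 0], [[23, -7.3, -9], -40, 0], [[25.7, -7.3, -9], -50, 0], [[25.7, -7.3, -9], -60, 0], [[25.7, -7.3, -9], -70, 0], [[25.7, -7.3, -9], -75, 0]]}}

```text
clock: 4.15
tcp_pos: [0.6168, 0.1422, 0.0989]
orientation: [-0.0, 0.583, 0.812, -0.0]
wrist_force: [0.8, -0.8, -0.9]
finger_gap: 0.0211
```

```bash
python3 - <<'E'
from h import *
for n,b in(("top",(100,280,110,330)),("scene",(120,300,250,450))):
    c=Cam(n); cv2.imwrite(f"pics/g2{n}.png",cv2.resize(c.im[b[0]:b[1],b[2]:b[3]],None,fx=3,fy=3))
E
python3 plan.py .6174 .1418 .018 108.5
```

```text
t4.25 at [0.6168 0.1421 0.099 ] phi 108.5 gap 0.0209 F [ 0.   0.1 -1.3] tiltz [-0.001 -0.    -1.   ]
shift cm [-0.05  0.05  8.1 ] yaw -0.0
```

View pics/g2scene.png

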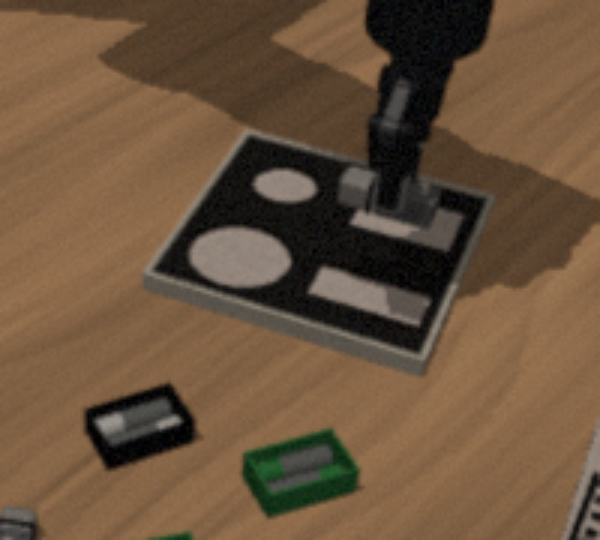

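View pics/g2top.png

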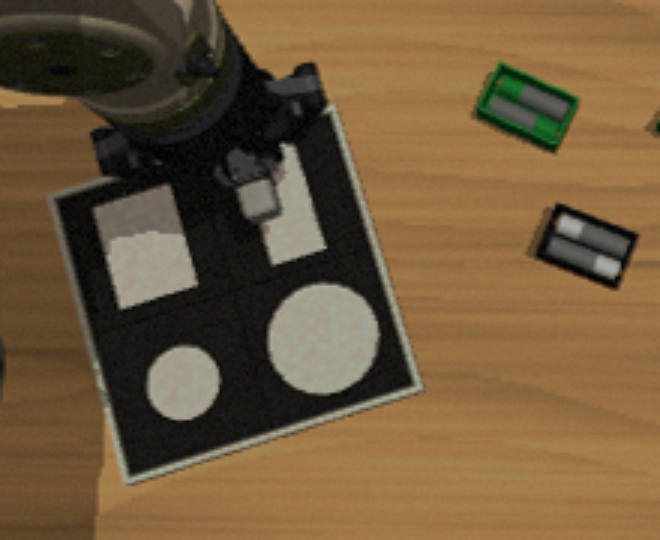

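>>> {"name": "apply_moves", "arguments": {"moves": [[[0, 0, 4], 0, 0], [[0, 0, 6.5], 0, 0], [[0, 0, 7.6], 0, 0], [[0, 0, 8], 0, 0], [[0, 0, 8], 0, 0], [[0, 0, 8], 0, 0], [[0, 0, 8], 0, 0.45], [[0, 0, 8], 0, 0.45], [[0, 0, 8], 0, 0.45], [[0, 0, 8], 0, 0.45]]}}

```text
clock: 5.5
tcp_pos: [0.6171, 0.142, 0.0193]
orientation: [0.0, 0.585, 0.811, 0.0]
wrist_force: [-0.3, -0.3, -0.3]
finger_gap: 0.038
```

```bash
python3 plan.py .5858 -.0733 .10 158.2; python3 - <<'E'
from h import *
for n,b in(("scene",(120,300,250,450)),):
    c=Cam(n); cv2.imwrite(f"pics/g3{n}.png",cv2.resize(c.im[b[0]:b[1],b[2]:b[3]],None,fx=3,fy=3))
E
```

```text
t5.50 at [0.6171 0.142  0.0193] phi 108.4 gap 0.038 F [-0.3 -0.3 -0.3] tiltz [ 0. -0. -1.]
shift cm [-19.44  -9.78  -8.06] yaw -49.8
```

View pics/g3scene.png

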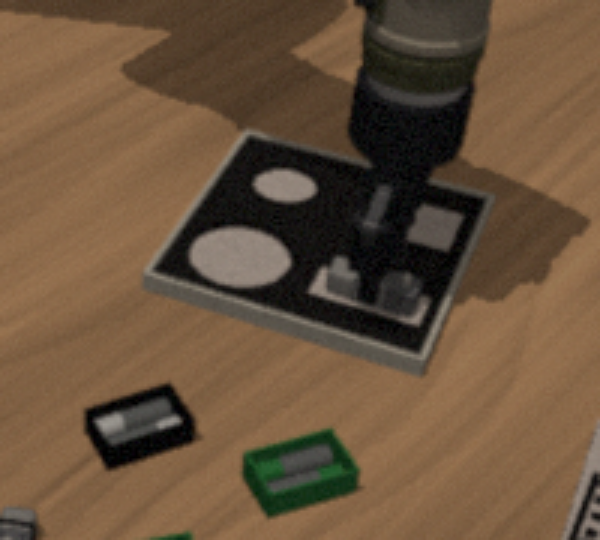

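Motor sits in its slot. Up, then over to the battery case (black one).

>>> {"name": "apply_moves", "arguments": {"moves": [[[0, 0, -3], 0, 0.45], [[0, 0, -8], 0, 0.6], [[-5, -2, -8], -10, 0.75], [[-10, -5, -8], -20, 0.75], [[-15, -8, -8], -30, 0.75], [[-19.4, -9.8, -8], -40, 0.75], [[-19.4, -9.8, -8], -50, 0.75], [[-19.4, -9.8, -8], -50, 0.75], [[-19.4, -9.8, -8], -50, 0.75], [[-19.4, -9.8, -8], -50, 0.75]]}}

```text
clock: 6.8
tcp_pos: [0.5855, -0.0722, 0.0993]
orientation: [-0.0, 0.187, 0.982, -0.0]
wrist_force: [0.0, -0.7, 0.4]
finger_gap: 0.0644
```

```bash
python3 plan.py .5858 -.0733 .009 158.2; python3 - <<'E'
from h import *
for n,b in(("top",(100,280,110,330)),):
    c=Cam(n); cv2.imwrite(f"pics/g4{n}.png",cv2.resize(c.im[b[0]:b[1],b[2]:b[3]],None,fx=3,fy=3))
E
```

```text
t6.80 at [ 0.5855 -0.0722  0.0993] phi 158.4 gap 0.0644 F [ 0.  -0.7  0.4] tiltz [-0. -0. -1.]
shift cm [-0.07 -0.09  9.03] yaw 0.2
```

View pics/g4top.png

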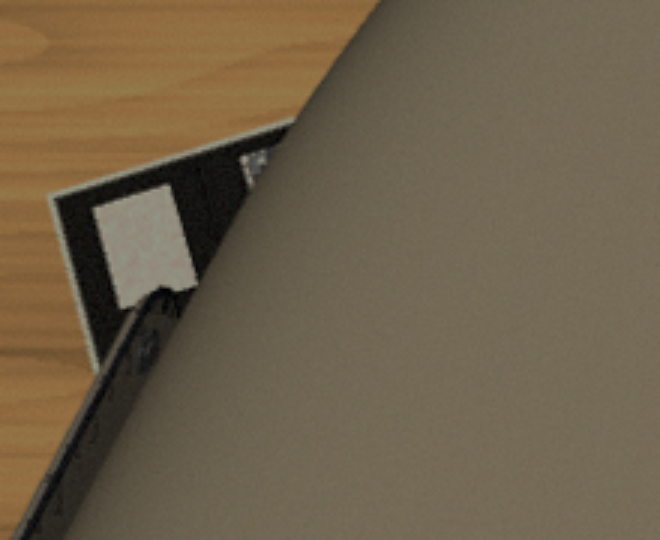

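>>> {"name": "apply_moves", "arguments": {"moves": [[[0, -0.1, 4], 0, 0.75], [[0, -0.1, 7], 0, 0.75], [[0, -0.1, 8.5], 0, 0.75], [[0, -0.1, 9.1], 0, 0.75], [[0, -0.1, 9.1], 0, 0.75], [[0, -0.1, 9.1], 0, 0], [[0, -0.1, 9.1], 0, 0], [[0, -0.1, 9.1], 0, 0], [[0, -0.1, 9.1], 0, 0], [[0, -0.1, 9.1], 0, 0]]}}

```text
clock: 8.1
tcp_pos: [0.5862, -0.0743, 0.0097]
orientation: [0.001, 0.187, 0.982, -0.0]
wrist_force: [-0.6, 0.3, 6.4]
finger_gap: 0.0367
```

```bash
python3 plan.py .5831 .2371 .10 108.5
```

```text
t8.10 at [ 0.5862 -0.0743  0.0097] phi 158.4 gap 0.0367 F [-0.6  0.3  6.4] tiltz [ 0.003 -0.001 -1.   ]
shift cm [11.71 28.85 -9.05] yaw 49.9
```

>>> {"name": "apply_moves", "arguments": {"moves": [[[0, 0, -3], 0, 0], [[0, 0, -8], 0, 0], [[2, 5, -9], 10, 0], [[4, 10.5, -9], 20, 0], [[6.5, 16, -9], 30, 0], [[9, 22, -9], 40, 0], [[10.5, 26, -9], 50, 0], [[11.7, 28.8, -9], 50, 0], [[11.7, 28.8, -9], 50, 0], [[11.7, 28.8, -9], 50, 0]]}}

```text
clock: 9.35
tcp_pos: [0.5818, 0.2365, 0.098]
orientation: [-0.0, 0.585, 0.811, -0.0]
wrist_force: [0.2, 0.2, -0.6]
finger_gap: 0.0367
```

```bash
python3 plan.py .5831 .2371 .0182 108.5; python3 - <<'E'
from h import *
for n,b in(("top",(100,280,110,330)),("scene",(100,280,250,450))):
    c=Cam(n); cv2.imwrite(f"pics/g5{n}.png",cv2.resize(c.im[b[0]:b[1],b[2]:b[3]],None,fx=3,fy=3))
E
```

```text
t9.35 at [0.5818 0.2365 0.098 ] phi 108.5 gap 0.0367 F [ 0.2  0.2 -0.6] tiltz [-0.001 -0.001 -1.   ]
shift cm [0.02 0.15 7.97] yaw -0.0
```

View pics/g5scene.png

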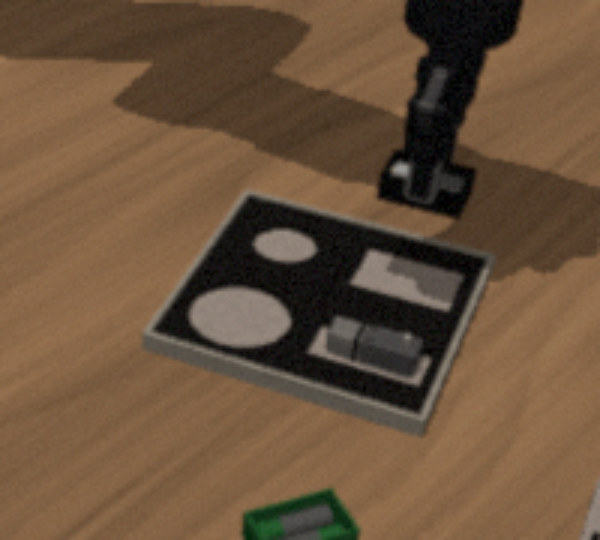

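View pics/g5top.png

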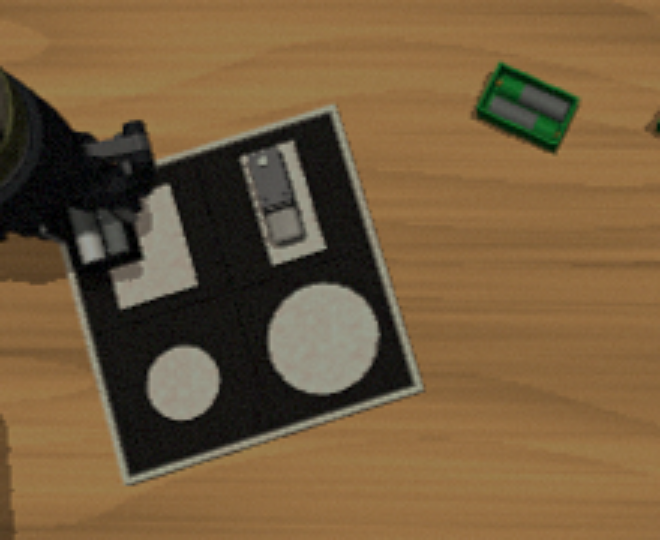

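>>> {"name": "apply_moves", "arguments": {"moves": [[[0, 0.1, 4], 0, 0], [[0, 0.1, 6.5], 0, 0], [[0, 0.1, 7.6], 0, 0], [[0, 0.1, 7.9], 0, 0], [[0, 0.1, 7.9], 0, 0], [[0, 0.1, 7.9], 0, 0], [[0, 0.1, 7.9], 0, 0.62], [[0, 0.1, 7.9], 0, 0.62], [[0, 0.1, 7.9], 0, 0.62], [[0, 0.1, 7.9], 0, 0.62]]}}

```text
clock: 10.7
tcp_pos: [0.5831, 0.2373, 0.0193]
orientation: [0.0, 0.585, 0.811, 0.0]
wrist_force: [0.7, -0.7, 0.3]
finger_gap: 0.0529
```

```bash
python3 plan.py .4556 -.188 .10 63.5
```

```text
t10.70 at [0.5831 0.2373 0.0193] phi 108.5 gap 0.0529 F [ 0.7 -0.7  0.3] tiltz [ 0. -0. -1.]
shift cm [-36.31 -25.55  -8.07] yaw 45.0
```

>>> {"name": "apply_moves", "arguments": {"moves": [[[0, 0, -3], 0, 0.62], [[0, 0, -8], 0, 0.8], [[-5, -3.5, -8], 10, 1], [[-10, -7, -8], 20, 1], [[-15, -10.5, -8], 30, 1], [[-20, -14, -8], 40, 1], [[-25, -17.5, -8], 45, 1], [[-30, -21, -8], 45, 1], [[-36.3, -25.5, -8], 45, 1], [[-36.3, -25.5, -8], 45, 1]]}}

```text
clock: 11.95
tcp_pos: [0.4552, -0.1911, 0.0996]
orientation: [0.001, 0.852, 0.524, 0.0]
wrist_force: [0.0, 0.1, 0.1]
finger_gap: 0.0851
```

```bash
python3 plan.py .4556 -.188 .005 63.5;python3 - <<'E'
from h import *
for n,b in(("top",(100,280,110,330)),):
    c=Cam(n); cv2.imwrite(f"pics/g6{n}.png",cv2.resize(c.im[b[0]:b[1],b[2]:b[3]],None,fx=3,fy=3))
E
```

```text
t11.95 at [ 0.4552 -0.1911  0.0996] phi 63.2 gap 0.0851 F [0.  0.1 0.1] tiltz [ 0.001 -0.001 -1.   ]
shift cm [ 0.3  -0.11  9.46] yaw -0.3
```

View pics/g6top.png

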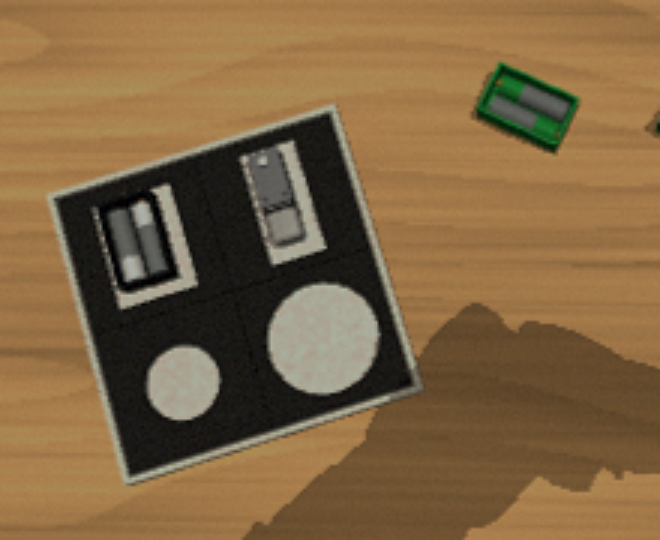

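```bash
python3 plan.py .4556 -.188 .005 63.5
```

```text
t12.00 at [ 0.4553 -0.191   0.0995] phi 63.2 gap 0.0851 F [ 0.6 -1.5 -0. ] tiltz [ 0.    -0.001 -1.   ]
shift cm [ 0.29 -0.11  9.45] yaw -0.3
```

>>> {"name": "apply_moves", "arguments": {"moves": [[[0.2, -0.1, 2], 0, 1], [[0.2, -0.1, 5], 0, 1], [[0.2, -0.1, 7.5], 0, 1], [[0.2, -0.1, 9], 0, 1], [[0.2, -0.1, 9.5], 0, 1], [[0.2, -0.1, 9.5], 0, 0], [[0.2, -0.1, 9.5], 0, 0], [[0.2, -0.1, 9.5], 0, 0], [[0.2, -0.1, 9.5], 0, 0], [[0.2, -0.1, 9.5], 0, 0]]}}

```text
clock: 13.25
tcp_pos: [0.4568, -0.1859, 0.0054]
orientation: [0.001, 0.851, 0.526, 0.001]
wrist_force: [-0.8, 1.4, 6.1]
finger_gap: 0.0587
```

```bash
python3 plan.py .5192 .1089 .10 63.5;python3 - <<'E'
from h import *
for n,b in(("scene",(150,350,100,350)),):
    c=Cam(n); cv2.imwrite(f"pics/g7{n}.png",cv2.resize(c.im[b[0]:b[1],b[2]:b[3]],None,fx=3,fy=3))
E
```

```text
t13.25 at [ 0.4568 -0.1859  0.0054] phi 63.4 gap 0.0587 F [-0.8  1.4  6.1] tiltz [ 0.002 -0.001 -1.   ]
shift cm [29.17 -7.58 -9.47] yaw -0.1
```

View pics/g7scene.png

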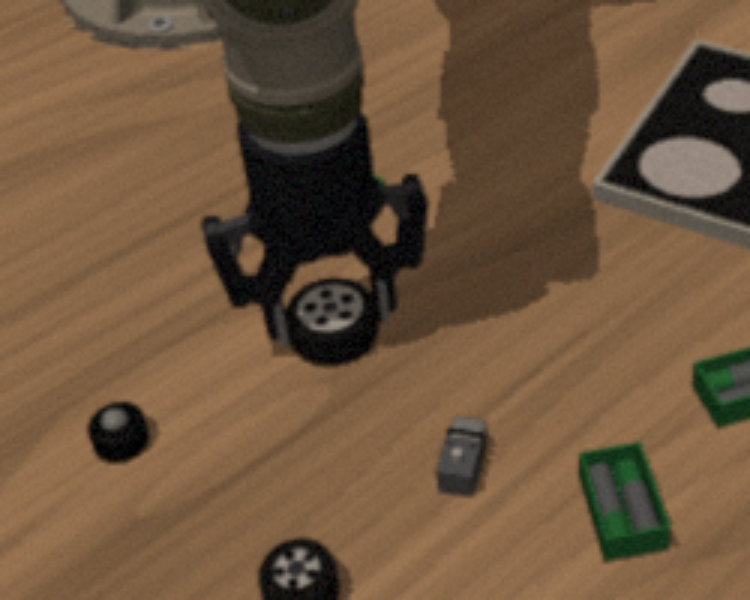

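Wheel is gripped, level. Lift and carry.

>>> {"name": "apply_moves", "arguments": {"moves": [[[0, 0, -3], 0, 0], [[0, 0, -8], 0, 0], [[5, -1.3, -9.4], 0, 0], [[10.5, -2.7, -9.4], 0, 0], [[16, -4.2, -9.4], 0, 0], [[21, -5.5, -9.4], 0, 0], [[26, -6.8, -9.4], 0, 0], [[29.2, -7.6, -9.4], 0, 0], [[29.2, -7.6, -9.4], 0, 0], [[29.2, -7.6, -9.4], 0, 0]]}}

```text
clock: 14.55
tcp_pos: [0.5183, 0.1093, 0.0983]
orientation: [0.0, 0.851, 0.526, -0.0]
wrist_force: [0.1, -0.4, 1.1]
finger_gap: 0.0584
```

```bash
python3 plan.py .5192 .1089 .0142 63.5;python3 - <<'E'
from h import *
for n,b in(("scene",(100,280,250,450)),("top",(100,280,110,330))):
    c=Cam(n); cv2.imwrite(f"pics/g8{n}.png",cv2.resize(c.im[b[0]:b[1],b[2]:b[3]],None,fx=3,fy=3))
E
```

```text
t14.55 at [0.5183 0.1093 0.0983] phi 63.5 gap 0.0584 F [ 0.1 -0.4  1.1] tiltz [-0. -0. -1.]
shift cm [0.01 0.1  8.41] yaw -0.0
```

View pics/g8scene.png

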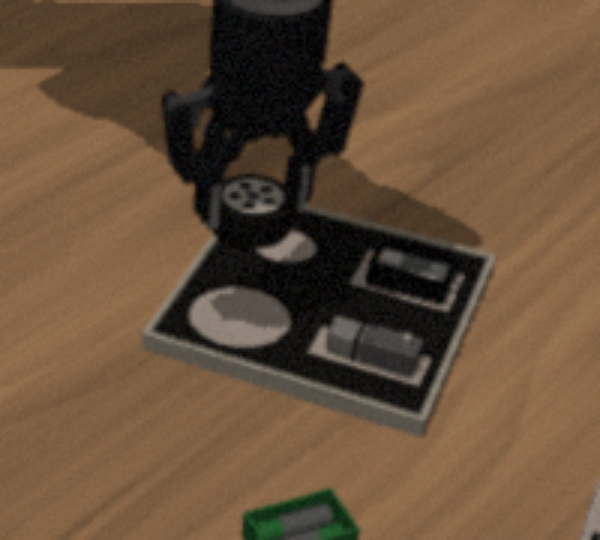

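View pics/g8top.png

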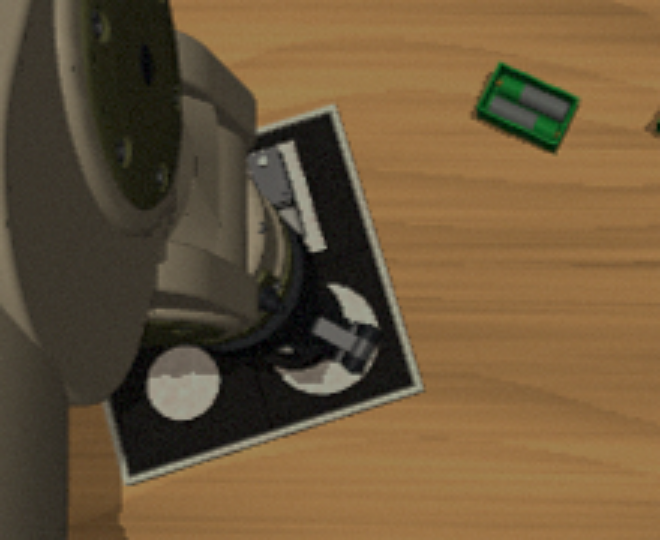

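```bash
python3 - <<'E'
from h import *
s=Cam("scene")
for z in(0,.005,.01,.015,.02):
  for r in (.03,.037,.044): print(z,r,((s.p([.4568-r*.448,-.1859-r*.894,z])[0]-[100,150])*3).round(0))
E
python3 - <<'E'
import cv2
im=cv2.imread('pics/g7scene.png')[240:390,220:440]
cv2.imwrite('pics/g7z.png',cv2.resize(im,None,fx=3.5,fy=3.5,interpolation=cv2.INTER_CUBIC))
E
```

```text
0 0.03 [287. 344.]
0 0.037 [276. 346.]
0 0.044 [265. 349.]
0.005 0.03 [286. 339.]
0.005 0.037 [275. 341.]
0.005 0.044 [264. 344.]
0.01 0.03 [285. 333.]
0.01 0.037 [274. 336.]
0.01 0.044 [263. 338.]
0.015 0.03 [284. 328.]
0.015 0.037 [273. 331.]
0.015 0.044 [262. 333.]
0.02 0.03 [283. 323.]
0.02 0.037 [272. 325.]
0.02 0.044 [261. 328.]
```

View pics/g7z.png

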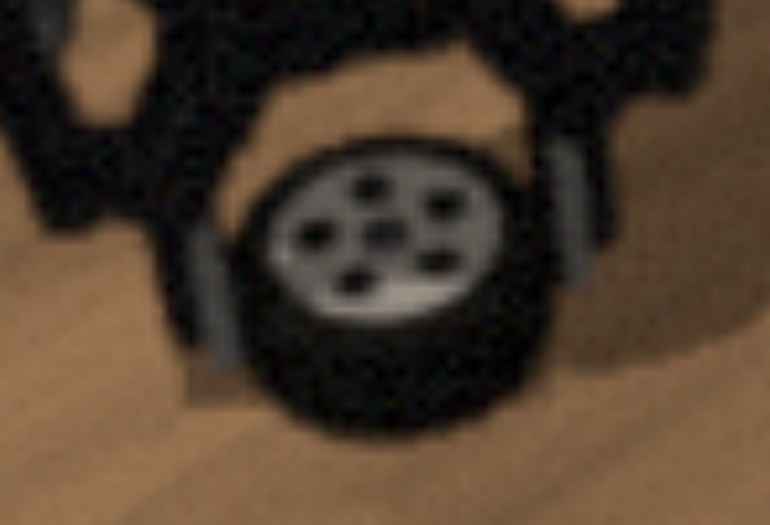

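>>> {"name": "apply_moves", "arguments": {"moves": [[[0, 0.1, 4], 0, 0], [[0, 0.1, 6.5], 0, 0], [[0, 0.1, 8], 0, 0], [[0, 0.1, 8.4], 0, 0], [[0, 0.1, 8.4], 0, 0], [[0, 0.1, 8.4], 0, 0], [[0, 0.1, 8.4], 0, 0.85], [[0, 0.1, 8.4], 0, 0.85], [[0, 0.1, 8.4], 0, 0.85], [[0, 0.1, 8.4], 0, 0.85]]}}

```text
clock: 15.95
tcp_pos: [0.5195, 0.1092, 0.0143]
orientation: [0.0, 0.851, 0.526, 0.0]
wrist_force: [0.4, 0.6, 0.2]
finger_gap: 0.0725
```

```bash
python3 plan.py .4372 -.3330 .10 18.5
```

```text
t15.95 at [0.5195 0.1092 0.0143] phi 63.4 gap 0.0725 F [0.4 0.6 0.2] tiltz [ 0. -0. -1.]
shift cm [-43.23  12.41  -8.56] yaw 44.9
```

>>> {"name": "apply_moves", "arguments": {"moves": [[[0, 0, -3], 0, 0.85], [[0, 0, -8], 0, 0.85], [[-6, 1.7, -8.5], 10, 0.75], [[-12, 3.4, -8.5], 20, 0.75], [[-18, 5.2, -8.5], 30, 0.75], [[-24, 6.9, -8.5], 40, 0.75], [[-30, 8.6, -8.5], 45, 0.75], [[-36, 10.3, -8.5], 45, 0.75], [[-42, 12.1, -8.5], 45, 0.75], [[-43.2, 12.4, -8.5], 45, 0.75]]}}

```text
clock: 17.2
tcp_pos: [0.4366, -0.3368, 0.0993]
orientation: [0.001, 0.987, 0.158, 0.0]
wrist_force: [0.6, 1.2, 0.4]
finger_gap: 0.064
```

```bash
python3 - <<'E'
from h import *
for n,b in(("scene",(150,350,50,400)),("top",(100,280,110,330))):
    c=Cam(n); cv2.imwrite(f"pics/g9{n}.png",cv2.resize(c.im[b[0]:b[1],b[2]:b[3]],None,fx=2.2,fy=2.2))
E
python3 plan.py .4372 -.333 .008 18.5
```

```text
t17.30 at [ 0.4367 -0.3339  0.099 ] phi 18.3 gap 0.0641 F [0.1 0.6 0.8] tiltz [-0.  0. -1.]
shift cm [ 0.08 -0.07  9.1 ] yaw -0.2
```

View pics/g9scene.png

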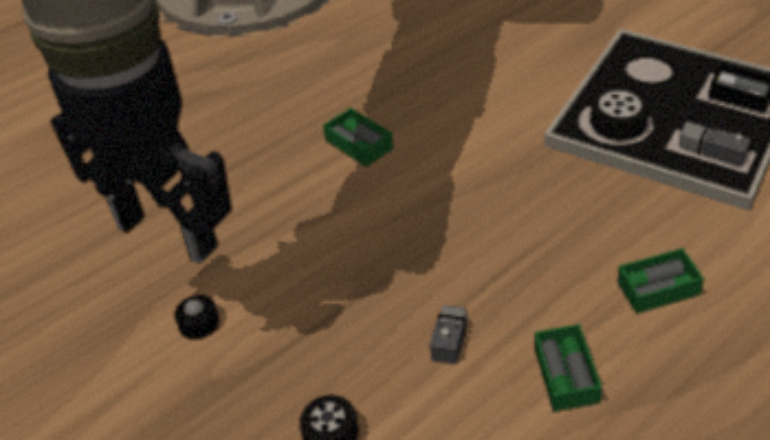

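View pics/g9top.png

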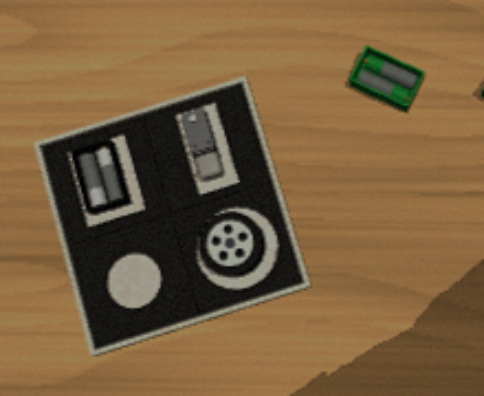

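>>> {"name": "apply_moves", "arguments": {"moves": [[[0.1, 0, 4], 0, 0.75], [[0.1, 0, 7], 0, 0.75], [[0.1, 0, 8.7], 0, 0.75], [[0.1, 0, 9.2], 0, 0.75], [[0.1, 0, 9.2], 0, 0.75], [[0.1, 0, 9.2], 0, 0], [[0.1, 0, 9.2], 0, 0], [[0.1, 0, 9.2], 0, 0], [[0.1, 0, 9.2], 0, 0], [[0.1, 0, 9.2], 0, 0]]}}

```text
clock: 18.55
tcp_pos: [0.4388, -0.3328, 0.0085]
orientation: [0.001, 0.987, 0.16, 0.001]
wrist_force: [-0.7, 1.6, 7.5]
finger_gap: 0.0317
```

```bash
python3 plan.py .487 .2049 .10 63.5;python3 - <<'E'
from h import *
for n,b in(("scene",(200,340,50,250)),):
    c=Cam(n); cv2.imwrite(f"pics/g10{n}.png",cv2.resize(c.im[b[0]:b[1],b[2]:b[3]],None,fx=3.5,fy=3.5,interpolation=cv2.INTER_CUBIC))
E
```

```text
t18.55 at [ 0.4388 -0.3328  0.0085] phi 18.4 gap 0.0317 F [-0.7  1.6  7.5] tiltz [ 0.002 -0.001 -1.   ]
shift cm [ 21.6  -49.47  -9.19] yaw -45.1
```

View pics/g10scene.png

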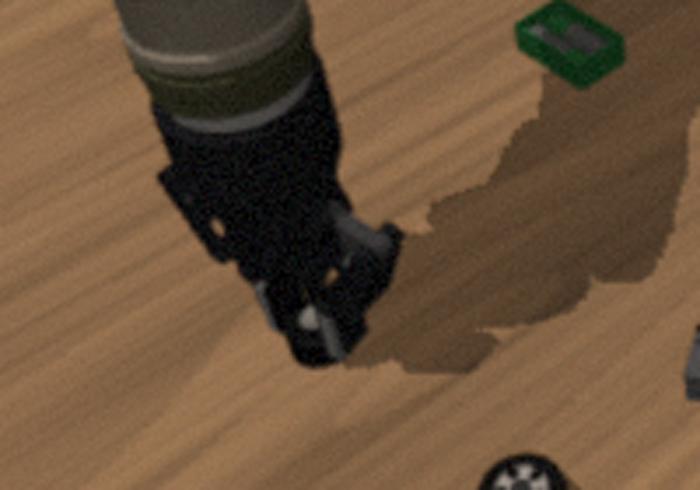

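>>> {"name": "apply_moves", "arguments": {"moves": [[[0, 0, -2], 0, 0], [[0, 0, -5], 0, 0], [[0, 0, -8], 0, 0], [[0, 0, -9.2], 0, 0], [[3, -7, -9.2], -10, 0], [[5, -12, -9.2], -20, 0], [[7, -17, -9.2], -30, 0], [[9, -21, -9.2], -40, 0], [[11, -25, -9.2], -45, 0], [[11, -25, -9.2], -45, 0]]}}

```text
clock: 19.85
tcp_pos: [0.4628, -0.0577, 0.0987]
orientation: [-0.001, 0.849, 0.528, -0.0]
wrist_force: [-0.1, -0.2, 0.5]
finger_gap: 0.0317
```

```bash
python3 plan.py .487 .2049 .10 63.5;python3 - <<'E'
from h import *
for n in("scene","top"):
    c=Cam(n); st=env.get_state(); u,v=c.p(st["tcp_pos"]+[0,0,.02])[0].astype(int)
    print(n,u,v,c.p(st["tcp_pos"])[0]); v0,u0=max(0,v-45),max(0,u-60)
    cv2.imwrite(f"pics/g11{n}.png",cv2.resize(c.im[v0:v+45,u0:u+60],None,fx=5,fy=5,interpolation=cv2.INTER_CUBIC))
E
```

```text
t19.85 at [ 0.4628 -0.0577  0.0987] phi 63.7 gap 0.0317 F [-0.1 -0.2  0.5] tiltz [-0.001  0.001 -1.   ]
shift cm [24.62 -9.46 -0.11] yaw 0.2
scene 257 187 [257.48403042 195.66625387]
top 300 237 [300.30071581 238.16864068]
```

View pics/g11scene.png

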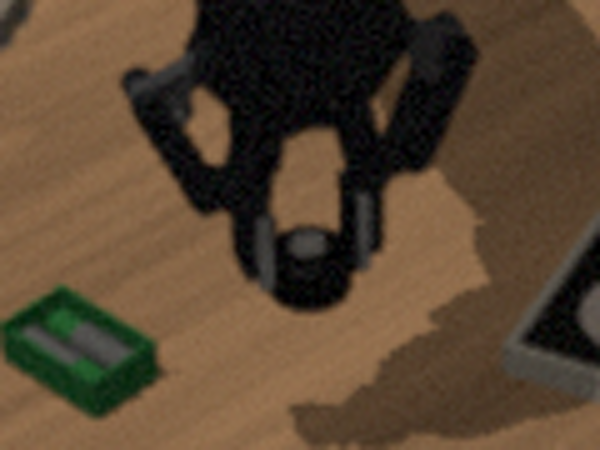

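View pics/g11top.png

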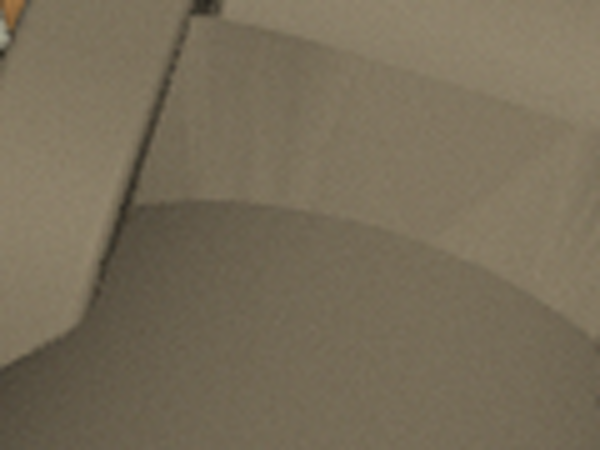

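```bash
python3 - <<'E'
from h import *
c=Cam("scene"); st=env.get_state(); print(c.w([258.6,190.6],.114),c.w([258.6,190.6],.110),st["tcp_pos"])
E
python3 plan.py .487 .2049 .10 63.5
```

```text
[[ 0.46737043 -0.0594807   0.114     ]] [[ 0.46344669 -0.05598998  0.11      ]] [ 0.4633596  -0.06085811  0.0990037 ]
t20.00 at [ 0.4634 -0.0609  0.099 ] phi 63.4 gap 0.0322 F [ 0.3  1.1 -0.3] tiltz [-0. -0. -1.]
shift cm [24.82 -9.78 -0.11] yaw -0.1
```

>>> {"name": "apply_moves", "arguments": {"moves": [[[5, -2, 0], 0, 0], [[10, -4, 0], 0, 0], [[15, -6, 0], 0, 0], [[20, -8, 0], 0, 0], [[24.8, -9.9, 0], 0, 0], [[24.8, -9.9, 0], 0, 0], [[24.8, -9.9, 0], 0, 0], [[24.8, -9.9, 4], 0, 0], [[24.8, -9.9, 6], 0, 0], [[24.8, -9.9, 6], 0, 0]]}}

```text
clock: 21.25
tcp_pos: [0.4843, 0.2033, 0.0377]
orientation: [-0.0, 0.851, 0.524, -0.002]
wrist_force: [-0.0, 0.4, -0.2]
finger_gap: 0.0315
```

```bash
python3 plan.py .487 .2049 .0172 63.5;python3 - <<'E'
from h import *
for n,b in(("scene",(100,250,270,450)),):
    c=Cam(n); cv2.imwrite(f"pics/g12{n}.png",cv2.resize(c.im[b[0]:b[1],b[2]:b[3]],None,fx=4,fy=4,interpolation=cv2.INTER_CUBIC))
E
```

```text
t21.25 at [0.4843 0.2033 0.0377] phi 63.3 gap 0.0315 F [-0.   0.4 -0.2] tiltz [-0.004 -0.001 -1.   ]
shift cm [0.27 0.17 2.05] yaw -0.2
```

View pics/g12scene.png

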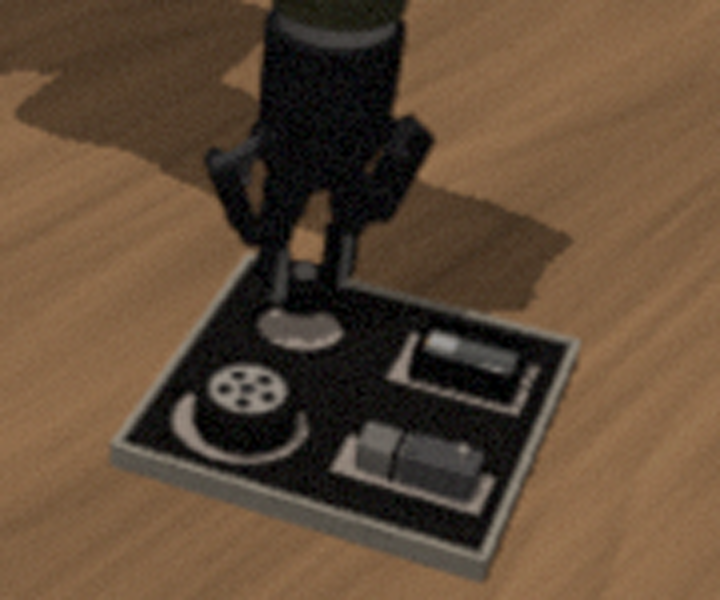

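>>> {"name": "apply_moves", "arguments": {"moves": [[[0.2, 0.1, 0], 0, 0], [[0.2, 0.1, 1], 0, 0], [[0.2, 0.1, 1.7], 0, 0], [[0.2, 0.1, 2], 0, 0], [[0.2, 0.1, 2], 0, 0], [[0.2, 0.1, 2], 0, 0], [[0.2, 0.1, 2], 0, 0.6], [[0.2, 0.1, 2], 0, 0.6], [[0.2, 0.1, 2], 0, 0.6], [[0.2, 0.1, 2], 0, 0.6]]}}

```text
clock: 22.55
tcp_pos: [0.4876, 0.207, 0.0193]
orientation: [0.0, 0.851, 0.526, 0.0]
wrist_force: [-0.3, -0.5, 0.5]
finger_gap: 0.0511
```

```bash
python3 plan.py .35 -.25 .2 63.5
```

```text
t22.55 at [0.4876 0.207  0.0193] phi 63.4 gap 0.0511 F [-0.3 -0.5  0.5] tiltz [ 0. -0. -1.]
shift cm [-47.03   8.13 -18.07] yaw -0.1
```

>>> {"name": "apply_moves", "arguments": {"moves": [[[0, 0, -3], 0, 0.6], [[0, 0, -8], 0, 0.6], [[0, 0, -14], 0, 0.6], [[-5, 1, -18], 0, 0.6], [[-11, 2, -18], 0, 0.6], [[-17, 3, -18], 0, 0.6], [[-23, 4, -18], 0, 0.6], [[-29, 5, -18], 0, 0.6], [[-35, 6, -18], 0, 0.6], [[-41, 7, -18], 0, 0.6]]}}

```text
clock: 23.8
tcp_pos: [0.3661, -0.1928, 0.1996]
orientation: [0.001, 0.851, 0.526, 0.0]
wrist_force: [2.6, -0.1, -0.2]
finger_gap: 0.0511
```

```bash
python3 - <<'E'
from h import *
t=Cam("top"); s=Cam("scene")
cv2.imwrite("pics/fTop.png",cv2.resize(t.im[125:270,115:260],None,fx=4,fy=4,interpolation=cv2.INTER_CUBIC))
cv2.imwrite("pics/fScene.png",cv2.resize(s.im[155:250,290:425],None,fx=5.5,fy=5.5,interpolation=cv2.INTER_CUBIC))
cv2.imwrite("pics/fAll.png",t.im)
E
```

```text
(no output)
```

View pics/fTop.png

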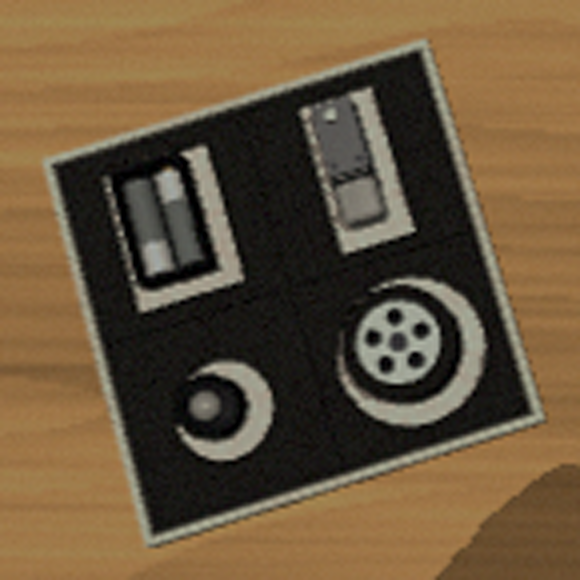

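View pics/fScene.png

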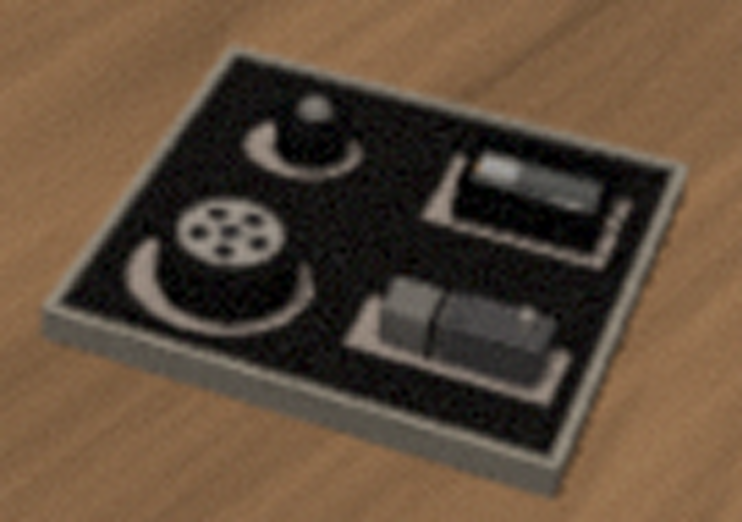

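View pics/fAll.png

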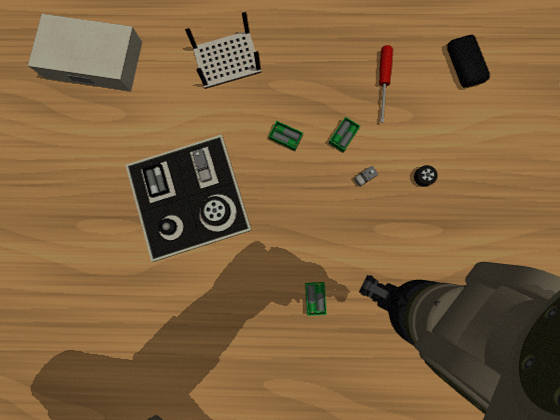

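```bash
python3 - <<'E'
from h import *
t=Cam("top"); s=Cam("scene")
def tri(a,b):
    A=[];B=[]
    for c,p in((t,a),(s,b)):
        o=c.T[:3,3]; d=c.w(p,0)[0]-o; d/=np.linalg.norm(d); P=np.eye(3)-np.outer(d,d); A.append(P);B.append(P@o)
    return np.linalg.lstsq(np.vstack(A),np.hstack(B),rcond=None)[0].round(4)
T=lambda u,v:(u/4+115,v/4+125); S=lambda u,v:(u/5.5+290,v/5.5+155)
print('ball',tri(T(206,404),S(316,105)),t.w(T(206,404),.031)[0])
print('hub',tri(T(398,342),S(231,232)),t.w(T(398,342),.034)[0])
print('motor',tri(T(345,161),S(470,307)),t.w(T(345,161),.03)[0])
print('batt',t.w(T(161,222),.03)[0])
print('shaft',tri(T(331,114),S(528,312)))
st=env.get_state(); print(st["clock"],st["qvel"].round(3))
for k,p in {'short':(365.7,175.7),'sw':(425.2,175.3)}.items():
    bs,_=blobs(t,0); print(k,min((np.hypot(*(np.array(cv2.minEnclosingCircle(b)[0])-p)) for b in bs)))
E
```

```text
ball [0.4884 0.2078 0.0302] [0.48770638 0.20683274 0.031     ]
hub [0.5207 0.1111 0.0317] [0.5199354  0.11015533 0.034     ]
motor [0.6153 0.1431 0.0285] [0.61401614 0.14182692 0.03      ]
batt [0.58114893 0.23562484 0.03      ]
shaft [0.6377 0.1492 0.0358]
24.0 [ 0.061 -0.006 -0.009  0.006  0.006  0.003]
short 0.07343796041274891
sw 0.2828427124746029
```

```bash
python3 -c "
from workcell import env
print(env.hand_in())"
```

```text
the job is handed in; nothing more can be done
None
```

The large wheel, long motor, battery case and ball castor are each in their own recess, same side up as they lay. I handed the job in at about 24 s of the 112 s allowed, with the arm clear of everything.

**Position:** in my last pictures each part was within about 4 mm of its recess centre, against the 15 mm allowed.

**Height:** measured from the two cameras, the castor ball, wheel hub and motor top were at 30, 32 and 28.5 mm. Fully down they should be at about 31, 34 and 30 mm, so they agree to about 2 mm. I did not measure the battery case's height. It only looked fully down and flat in both views.

**Other kit:** the smaller wheel and shorter motor had not visibly moved (under 0.3 px in the top view).

**Disagreements:**
- The two cameras placed the castor about 4 mm apart before I picked it up.
- The gripper closed about 1 mm further on the castor than on the other parts.
- I let the castor go about 2 mm above its floor, slightly higher than planned.

The castor still ended up upright in its recess.

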